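Seat the shaker's carrier plate on its pins and start it

TASK

The carrier plate lies askew on the bench shaker, propped up on the two locating pins. Nudge it sideways with the fingers, without picking it up, until both its holes drop over the two pins and it lies flat on the deck; only then press the start button fully down and let it go. Leave the vial, beaker, bottle, weight and steel ring standing where they are.

Things in the scene. Friction and masses are not known exactly. Their poses are not given: they have to be found in the camera images.
- shaker: fixed low bench shaker, 240 mm along x, 310 mm along y, flat deck 60 mm above the bench; origin: centre of its underside; z up, yaw up to 0.25 rad. Pins near its +y end, start button near its -y end. A fixed black dial (36 mm across, 18 high) stands on the deck at x 75, y -130 mm. The plate's home: its origin at the deck's centre (0, 0, 60 mm), its axes along the shaker's
- pin_a (a point): top centre of the steel locating pin at x -35, y +55 mm of the shaker. Both pins: 12 mm across, 8 mm high above the deck, the upper 5 mm tapering to a flat tip 5 mm across
- pin_b (a point): top centre of the other, like pin, at x +35, y +55 mm of the shaker
- plate: loose aluminium plate, 110 mm along x, 160 along y, 8 thick, about 0.4 kg; two 14 mm holes near its +y end, a black rubber mat (2 mm thick) on the rest. Origin: centre of its underside. It starts 18 to 40 mm too far to the shaker's +y, up to 22 mm off in x, 0.15 rad in yaw; the -y edge lies on the deck, the pin tips hold the +y end about 12 mm up. A few newtons slide it
- hole_a (a point): centre of the hole at x -35, y +55 mm of the plate, at its top face; belongs over pin_a. The plate drops flat when both holes come within about 4 mm of their pins. Pressing down on the plate's +y end beyond the pins would tip it up
- hole_b (a point): centre of the hole at x +35, y +55 mm of the plate, at its top face; belongs over pin_b
- start (a joint): travel of the start button in m: 0 released, 0.005 fully down, pressed downwards against a spring (about 5 N at the bottom); springs back
- start_top (a point): centre of the top of the start button, a round light cap 26 mm across in a low round housing, facing up
- vial: small amber glass vial, 20 mm across, 42 mm tall, standing on the deck between the start button and the speed dial; not to be disturbed. Origin: centre of its underside
- beaker: glass beaker, 66 mm across, 85 mm tall, on the bench beside the shaker; not to be disturbed. Origin: centre of its underside
- bottle: white plastic bottle, 64 mm across, 130 mm tall, on the bench beside the shaker; not to be disturbed. Origin: centre of its underside
- weight: brass weight, 38 mm across, 60 mm tall, with a knob, on the bench beside the shaker; not to be disturbed. Origin: centre of its underside
- collar: steel ring, 52 mm across, 16 mm high, on the bench beside the shaker; not to be disturbed. Origin: centre of its underside
There are look-alikes about, which are no part of the job. Of the things shaped like the plate, the aluminium one is meant.

How it is judged:
By the outcome, as a careful person would: the job done as asked, in the order asked, and still so for the second after the job is handed in, with the robot touching nothing.
It also fails if it takes over 61 s, if anything falls off the work surface, if the arm or the gripper's body presses on something with over 40 N, if the wrist force passes 120 N, or if a joint passes its speed limit or range.

ROBOT

A 6-joint arm with a two-finger parallel gripper is mounted at the origin on the work surface. World frame = base frame: x ahead of the robot, y to its left, z up, the work surface at z = 0. Lengths are in m, angles in rad, forces in N, time in s.
With the tool pointing down it reaches from about 0.275 to 0.85 m from the base axis. Payload 19 kg.
Tool frame: the origin (TCP) lies midway between the tips of the shut fingers; the grasp point (between the pads) lies r.tcp_to_grasp behind it (r.tcp_to_grasp is the distance from the TCP to the grasp point, in m); z points along the fingers, y is the direction in which the jaws open and shut (so a half turn about z gives the same grasp; the last joint's range is limited). The gripper opens to 85 mm and grips with 20 to 120 N. Pads are 22 mm wide; open, the fingers measure 114 mm over their backs; the gripper's body (76 mm by 85 mm) begins 54 mm behind the grasp point. The pads swing forward as they close: fully open they stand 13 mm farther back than shut.
Start: joints at [1.163, 0.15, 1.437, -0, 1.554, -0.134], TCP at [0.155, 0.554, 0.231] pointing down, gripper open.
Joint ranges: [-2.8, 2.8], [-0.68, 2.1], [0.12, 2.68], [-1.39, 4.53], [0.16, 2.79], [-2.81, 2.81]. Speed limits (rad/s): [1.89, 1.89, 2.22, 3.01, 3.01, 3.01].

INTERFACE

Orientations are given as a unit quaternion [x, y, z, w].
In Python, from station import state, eyes, hand_in, r gives the robot as it stands.
- The arm moves only by the tool step_arm, never from a script. Its argument "deltas" is a list of rows, each a list of 7 numbers: the turn, a rotation vector about the world's x, y, z in degrees, then the shift along the world's x, y, z in cm, then the finger opening in cm, from 0 to 8.54. A call has 1 to 20 rows; each row shifts and turns the commanded pose from where the row before left it; what a row does not reach is not made up. A row lasts 1/12 s, in which the tool goes at most 41.7 mm and 7.16 degrees, less where a joint would pass 70% of its speed; a pose out of reach is approached as far as the arm can. A call with a gripper value outside its range is refused whole. The fingers move at their own pace and stop on an object; "squeeze" is the grip in N (left out, the last holds). Time passes only in rows, so rows that do not move let the fingers close. It gives the time, the measured TCP pose, the force and the opening at its end, in the units of the state.
- state(): the state, without advancing time (a new reading comes with each control period).
- eyes.read_camera(name): name is "scene" or "side" or "wrist"; returns a dict with "image" (384x512x3 uint8, red, green, blue), "fx", "fy", "cx", "cy" (pixels), "distortion" ([k1, k2, p1, p2, k3] as OpenCV has them; the pictures are not rectified), "origin" and "orientation" of the camera in the world; the wrist camera has in their place "T_tool_cam" (4x4, takes a point from camera to tool coordinates, whose origin is the TCP and whose axes are the flange's). Camera axes: x right, y down, z forward; pixel columns grow to the right and rows downward; lengths in m; the calibration is good to about 2 mm. A picture is of the moment at which its call begins: read the wrist's pose just before it. There is no depth.
- hand_in(): hands the job in, once; it reports no verdict.
The state is a dict: "time": time; "q": joint angles; "dq": joint speeds; "joint_torque": joint torques, N m; "eef_pos": TCP position; "tool_rot": TCP orientation; "force": force on the tool from outside, world axes, zero at the start; "ft_torque": the same for the moment, N m; "width": finger opening in m.
Only numpy, scipy, OpenCV 4.12 (cv2) and the standard library are available. Lean on these libraries where they do the work, as an engineer would, in place of code of your own. Each camera call takes 0.05 s, during which the arm holds its last target.

## Working session

There is one attempt and no reset: what is moved stays moved. The work goes in short steps, Python scripts to look and compute and a tool call to move; the robot and the scene stay as the last step left them, time stands still between calls to the robot, and variables do not carry over. Pictures are saved under pics/ and viewed, and the job is handed in when it is done.

Besides the shell and the picture viewer there is one more tool, called in YAML: its name, and indented under it one key for each argument. step_arm: Moves the arm, as the interface text tells. Its arguments: {"type":"object","properties":{"deltas":{"type":"array"},"squeeze":{"type":"number"}},"required":["deltas"]}

```bash
ls; mkdir -p pics
cat > h.py <<'E'
import numpy as np,cv2,pickle
from scipy.spatial.transform import Rotation as R
def grab(name,tag):
    from station import state,eyes
    s=state(); c=eyes.read_camera(name)
    if 'T_tool_cam' in c:
        T=np.eye(4);T[:3,:3]=R.from_quat(s['tool_rot']).as_matrix();T[:3,3]=s['eef_pos']
        M=T@np.array(c['T_tool_cam'])
    else:
        M=np.eye(4);o=np.array(c['orientation']);M[:3,:3]=R.from_quat(o).as_matrix() if o.shape==(4,) else o;M[:3,3]=c['origin']
    c['M']=M; pickle.dump(c,open(f'pics/{tag}.pkl','wb'))
    cv2.imwrite(f'pics/{tag}.png',c['image'][:,:,::-1]); return c
def load(tag): return pickle.load(open(f'pics/{tag}.pkl','rb'))
def K(c): return np.array([[c['fx'],0,c['cx']],[0,c['fy'],c['cy']],[0,0,1.]]),np.array(c['distortion'],float)
def plane(c,px,z):
    k,d=K(c);p=cv2.undistortPoints(np.array(px,float).reshape(-1,1,2),k,d).reshape(-1,2)
    r=np.c_[p,np.ones(len(p))]@c['M'][:3,:3].T;o=c['M'][:3,3]
    return o+r*((z-o[2])/r[:,2])[:,None]
def proj(c,P):
    k,d=K(c);M=np.linalg.inv(c['M']);rv=cv2.Rodrigues(M[:3,:3])[0]
    return cv2.projectPoints(np.array(P,float).reshape(-1,1,3),rv,M[:3,3],k,d)[0].reshape(-1,2)
E
python3 - <<'E'
from h import *
for n in ['scene','side','wrist']:
    c=grab(n,n+'0'); print(n,c['M'].round(3).tolist(),c['fx'])
from station import state,r
s=state();print(s,r.tcp_to_grasp)
E
```

```text
pics
scene [[-0.756, 0.38, -0.533, 0.952], [0.654, 0.464, -0.598, 0.556], [0.02, -0.8, -0.599, 0.605], [0.0, 0.0, 0.0, 1.0]] 396.4776579898407
side [[0.997, -0.057, 0.045, 0.425], [-0.07, -0.6, 0.797, -0.876], [-0.018, -0.798, -0.602, 0.784], [0.0, 0.0, 0.0, 1.0]] 404.86247619084133
wrist [[0.271, 0.915, 0.299, 0.078], [0.963, -0.257, -0.085, 0.576], [-0.001, 0.311, -0.95, 0.372], [0.0, 0.0, 0.0, 1.0]] 330.9490608480268
{'time': 0.15, 'q': array([ 1.16302886e+00,  1.50865886e-01,  1.43786757e+00, -1.25711689e-05,
        1.55381638e+00, -1.33997289e-01]), 'dq': array([ 1.31797305e-03,  7.73417403e-04, -2.23555947e-03,  6.99438312e-05,
       -2.00424988e-03,  2.07357736e-03]), 'joint_torque': array([ 2.84278751e-03, -7.13380408e+01, -5.71045411e+01, -5.95511301e-05,
        7.08119333e-03, -9.67978235e-05]), 'eef_pos': array([0.1554015 , 0.55339766, 0.23082526]), 'tool_rot': array([ 1.36457884e-01,  9.90645758e-01, -4.62820034e-04, -1.22006512e-04]), 'force': array([0.06392295, 0.03107105, 0.26136474]), 'ft_torque': array([ 0.02414131, -0.00953397, -0.00214658]), 'width': 0.08515265059929446} 0.0187
```

View pics/scene0.png

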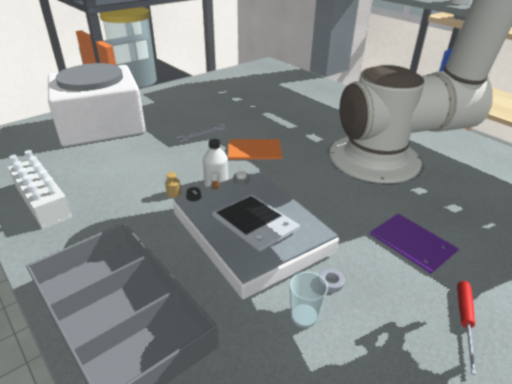

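View pics/side0.png

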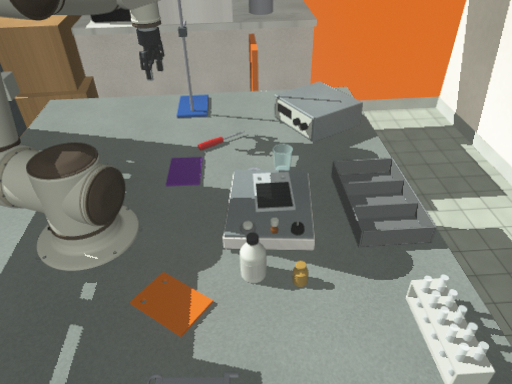

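View pics/wrist0.png

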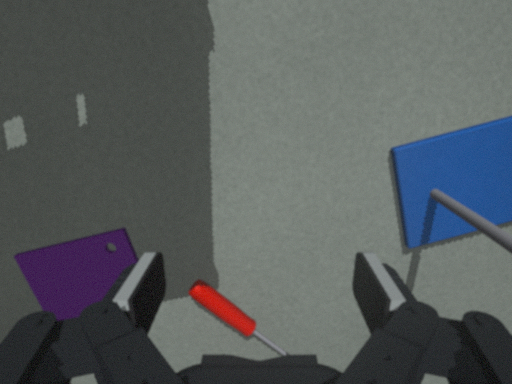

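The scene view shows the shaker at about (255,230), the plate at (258,218), the beaker at (308,298), the collar at (332,280) and the bottle at (215,165). The wrist camera doesn't see the shaker yet. Next I'll zoom in and get rough positions.

Run:
```python
from h import *
a=load('side0');b=load('scene0')
print(plane(a,[(274,190),(248,225),(298,228),(275,225),(253,275),(282,165),(231,173),(309,175),(314,238),(224,238)],0.065).round(3))
print(plane(b,[(258,218),(243,178)],0.065).round(3))
cv2.imwrite('pics/c1.png',cv2.resize(a['image'][140:290,200:350,::-1],None,fx=4,fy=4,interpolation=2))
cv2.imwrite('pics/c2.png',cv2.resize(b['image'][130:330,150:350,::-1],None,fx=3,fy=3,interpolation=2))
```

```text
[[ 0.534  0.072  0.065]
 [ 0.449 -0.075  0.065]
 [ 0.579 -0.098  0.065]
 [ 0.52  -0.081  0.065]
 [ 0.451 -0.247  0.065]
 [ 0.574  0.202  0.065]
 [ 0.41   0.173  0.065]
 [ 0.65   0.139  0.065]
 [ 0.613 -0.139  0.065]
 [ 0.385 -0.118  0.065]]
[[ 0.512  0.058  0.065]
 [ 0.439 -0.084  0.065]]
```

View pics/c1.png

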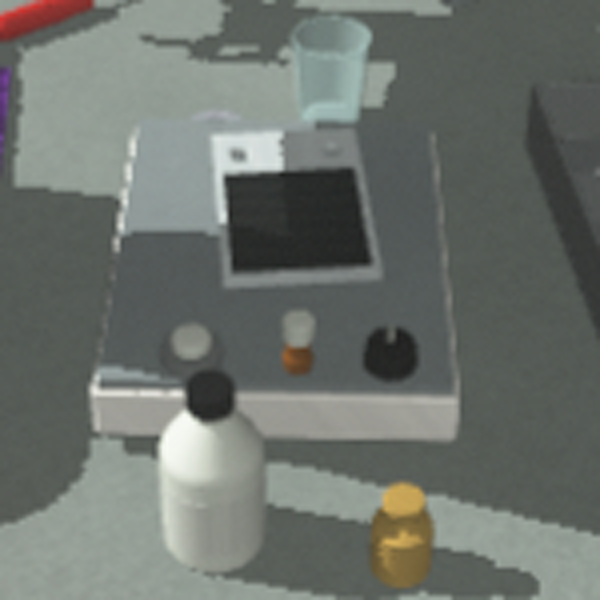

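View pics/c2.png

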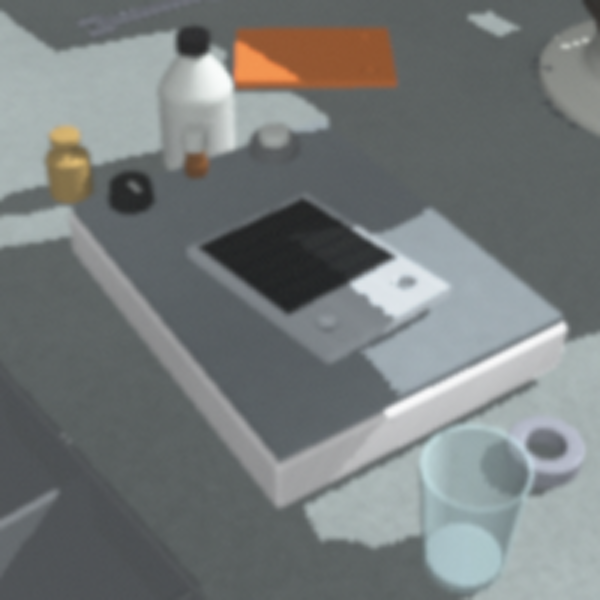

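step_arm:
  deltas:
    - [0,0,-4.4,2.1,-2.8,0.3,8.5]
    - [0,0,-4.4,2.1,-2.8,0.3,8.5]
    - [0,0,-4.4,2.1,-2.8,0.3,8.5]
    - [0,0,-4.4,2.1,-2.8,0.3,8.5]
    - [0,0,-4.4,2.1,-2.8,0.3,8.5]
    - [0,0,-4.4,2.1,-2.8,0.3,8.5]
    - [0,0,-4.4,2.1,-2.8,0.3,8.5]
    - [0,0,-4.4,2.1,-2.8,0.3,8.5]
    - [0,0,-4.4,2.1,-2.8,0.3,8.5]
    - [0,0,-4.4,2.1,-2.8,0.3,8.5]
    - [0,0,-4.4,2.1,-2.8,0.3,8.5]
    - [0,0,-4.4,2.1,-2.8,0.3,8.5]
    - [0,0,-4.4,2.1,-2.8,0.3,8.5]
    - [0,0,-4.4,2.1,-2.8,0.3,8.5]
    - [0,0,-4.4,2.1,-2.8,0.3,8.5]
    - [0,0,-4.4,2.1,-2.8,0.3,8.5]
    - [0,0,-4.4,2.1,-2.8,0.3,8.5]
    - [0,0,-4.4,2.1,-2.8,0.3,8.5]
    - [0,0,0,0,0,0,8.5]
    - [0,0,0,0,0,0,8.5]

```text
time: 1.82
eef_pos: [0.5341, 0.0481, 0.2846]
tool_rot: [0.737, 0.675, -0.0, -0.0]
force: [-0.3, -0.2, -0.6]
width: 0.0851
```

Run:
```python
from h import *
c=grab('wrist','w1');print(c['M'].round(3))
cv2.imwrite('pics/w1b.png',cv2.resize(c['image'][:,:,::-1],(800,600),interpolation=2))
```

```text
[[ 0.996 -0.084 -0.028  0.541]
 [-0.088 -0.947 -0.309  0.128]
 [-0.     0.31  -0.951  0.426]
 [ 0.     0.     0.     1.   ]]
```

View pics/w1b.png

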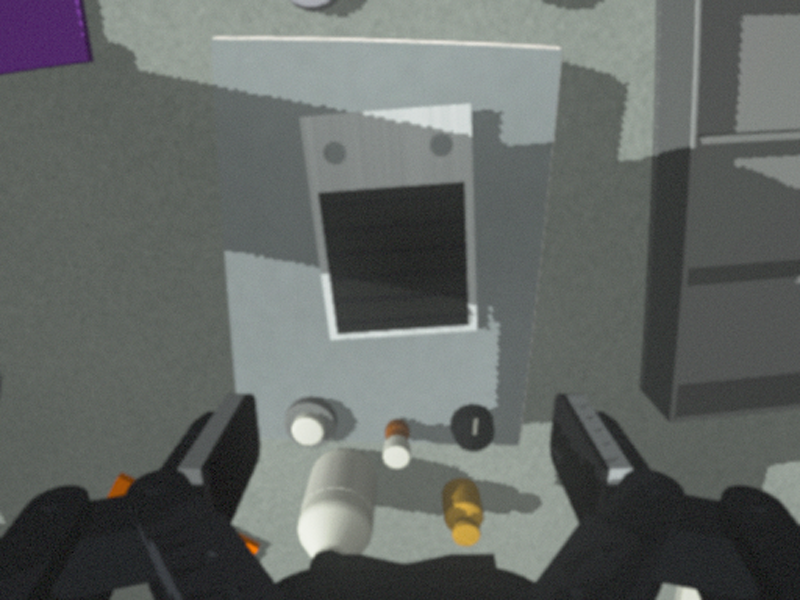

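The wrist view (800x600) shows the deck's far corners at (213,38) and (560,47), and the plate corners at (301,117), (470,103), (476,329) and (331,339). The holes are at (335,153) and (441,146), the button at (308,427), the dial at (473,427) and the vial at (396,445).

```bash
cat >> h.py <<'E'
def fr(o,yaw,P):
    P=np.atleast_2d(P);cs,sn=np.cos(yaw),np.sin(yaw);d=P[:,:2]-o
    return np.c_[d@[cs,sn],d@[-sn,cs]]
E
python3 - <<'E'
from h import *
c=load('w1');s=.64
d=plane(c,np.array([(213,38),(560,47),(238,395),(521,443),(473,425)])*s,.06);print(d.round(4))
d[4]=plane(c,np.array([(473,425)])*s,.078)
yaw=np.arctan2(*(d[1]-d[0])[[1,0]]);print(yaw,np.linalg.norm(d[1]-d[0]))
ex=np.array([np.cos(yaw),np.sin(yaw)]);ey=np.array([-ex[1],ex[0]])
o=(d[0]+d[1])[:2]/2-.155*ey;print('o',o)
print('deck',fr(o,yaw,d)*1000)
t=plane(c,np.array([(301,117),(470,103)])*s,.0815);l=plane(c,np.array([(331,339),(476,329)])*s,.068)
h=plane(c,np.array([(335,153),(441,146)])*s,.079)
print((fr(o,yaw,np.r_[t,l,h])*1000).round(1)); print(np.r_[t,l,h].round(4))
print('lens',np.linalg.norm(t[1]-t[0]),np.linalg.norm(l[1]-l[0]),np.linalg.norm(t-l,axis=1),np.linalg.norm(h[1]-h[0]))
print('btn',plane(c,np.array([(308,430)])*s,.075))
im=c['image'][50:230,170:320,::-1]
cv2.imwrite('pics/w1c.png',cv2.resize(im,None,fx=3.3,fy=3.3,interpolation=2))
E
```

```text
[[ 0.4204  0.1995  0.06  ]
 [ 0.6475  0.1732  0.06  ]
 [ 0.3898 -0.0609  0.06  ]
 [ 0.6153 -0.1255  0.06  ]
 [ 0.5763 -0.1044  0.06  ]]
-0.11561507645917556 0.2286129239195237
o [0.51609831 0.03238333]
deck [[-114.30646196  155.        ]
 [ 114.30646196  155.        ]
 [-114.68939538 -107.18146795]
 [ 116.78056112 -145.3601697 ]
 [  72.48926642 -117.75897757]]
[[-52.7 104.8]
 [ 54.3 116. ]
 [-37.5 -52.8]
 [ 70.5 -41.8]
 [-31.4  82.7]
 [ 37.4  88.9]]
[[ 0.4759  0.1425  0.0815]
 [ 0.5834  0.1414  0.0815]
 [ 0.4727 -0.0157  0.068 ]
 [ 0.5813 -0.0173  0.068 ]
 [ 0.4944  0.1181  0.079 ]
 [ 0.5635  0.1164  0.079 ]]
lens 0.10758560249444452 0.10860627956527687 [0.15889677 0.15919611] 0.06909610498599747
btn [[ 0.44547976 -0.0881757   0.075     ]]
```

View pics/w1c.png

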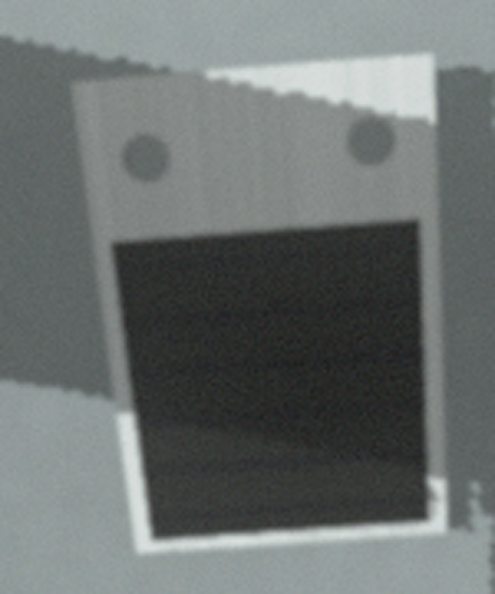

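Run:
```python
from h import *
c=load('w1');im=c['image'][:,:,::-1]
A=cv2.resize(im[240:300,140:350],None,fx=3.8,fy=3.8,interpolation=2)
B=cv2.resize(im[15:45,125:375],None,fx=3.19,fy=3.19,interpolation=2)[:, :798]
A=A[:, :798]
cv2.imwrite('pics/w1d.png',np.vstack([np.pad(A,((0,0),(0,798-A.shape[1]),(0,0))),np.pad(B,((0,0),(0,798-B.shape[1]),(0,0)))]))
s=load('side0')['image'][:,:,::-1]
cv2.imwrite('pics/s0d.png',cv2.resize(s[160:260,215:325],None,fx=6,fy=6,interpolation=2))
```

```text
(no output)
```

View pics/w1d.png

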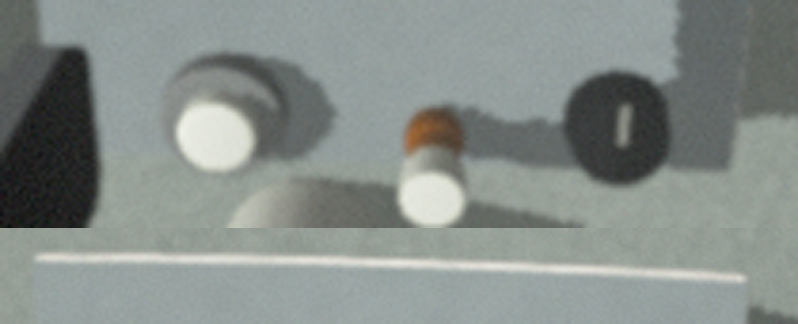

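View pics/s0d.png

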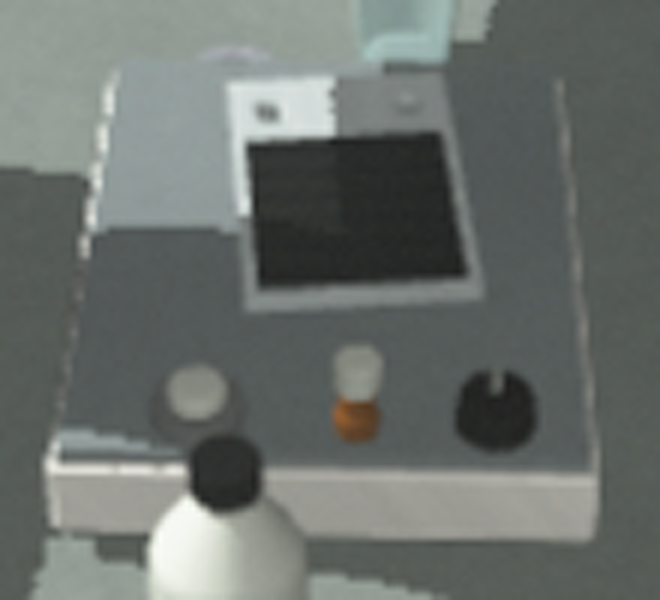

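```bash
cat >> h.py <<'E'
def tri(obs):
    A=[];b=[]
    for c,p in obs:
        k,d=K(c);u=cv2.undistortPoints(np.array(p,float).reshape(1,1,2),k,d).reshape(2)
        r=c['M'][:3,:3]@np.r_[u,1];r/=np.linalg.norm(r);P=np.eye(3)-np.outer(r,r);A.append(P);b.append(P@c['M'][:3,3])
    A=np.vstack(A);b=np.hstack(b);x=np.linalg.lstsq(A,b,rcond=None)[0];return x,np.linalg.norm(A@x-b)
E
python3 - <<'E'
from h import *
w=load('w1');s=load('side0')
print('btn',tri([(w,(196.8,275.8)),(s,(247.8,225.2))]))
print('dial',tri([(w,(302.4,275.3)),(s,(297.8,227))]))
print('nearR',tri([(w,(332.6,284.2)),(s,(215+590/6,160+471/6))]))
print('farL',tri([(w,(136.3,25.7)),(s,(215+117/6,160+70/6))]))
print('farR',tri([(w,(358.2,31.6)),(s,(215+556/6,160+80/6))]))
h=load('w1')
print('holeA',tri([(w,(335*.64,153*.64)),(s,(215+267/6,160+112/6))]))
print('holeB',tri([(w,(441*.64,146*.64)),(s,(215+407/6,160+104/6))]))
D=plane(w,[(136.3,25.7),(358.2,31.6),(332.6,284.2)],.06);print(D)
print(plane(w,[(302.4,275.3)],.078))
v=D[1]-D[0];print(np.arctan2(v[1],v[0]),np.linalg.norm(v));v=D[1]-D[2];print(np.arctan2(-v[0],v[1]),np.linalg.norm(v))
E
```

```text
btn (array([ 0.44683588, -0.08796323,  0.07682895]), np.float64(0.00192513446692827))
dial (array([ 0.57601063, -0.10175174,  0.07187972]), np.float64(0.0021089922389917817))
nearR (array([ 0.61470187, -0.12991915,  0.05479381]), np.float64(0.0007908612529299682))
farL (array([0.41930941, 0.19922104, 0.0521727 ]), np.float64(0.002350297756812248))
farR (array([0.65213165, 0.17327914, 0.04692241]), np.float64(0.001420778298215766))
holeA (array([0.49457436, 0.11799356, 0.07636188]), np.float64(0.000729298181679782))
holeB (array([0.56461179, 0.11624567, 0.07760526]), np.float64(0.0014648777134211072))
[[ 0.42018778  0.19821271  0.06      ]
 [ 0.64728303  0.17169589  0.06      ]
 [ 0.61422799 -0.12640695  0.06      ]]
[[ 0.57393545 -0.09755314  0.078     ]]
-0.11623881305617582 0.2286381285910247
-0.11043354015413906 0.29992988587213537
```

step_arm:
  deltas:
    - [0,0,-1.5,1.24,-0.9,-0.5,0]
    - [0,0,0,1.24,-0.9,-1.0,0]
    - [0,0,0,1.24,-0.9,-2.4,0]
    - [0,0,0,1.24,-0.9,-3.0,0]
    - [0,0,0,1.24,-0.96,-3.3,0]
    - [0,0,0,1.2,-1.0,-3.3,0]
    - [0,0,0,0,0,-3.3,0]
    - [0,0,0,0,0,-2.4,0]
    - [0,0,0,0,0,-2.0,0]
    - [0,0,0,0,0,-1.0,0]
    - [0,0,0,0,0,0,0]

```text
time: 2.78
eef_pos: [0.6066, -0.0049, 0.0619]
tool_rot: [0.745, 0.667, -0.001, -0.001]
force: [-1.5, -1.1, 0.3]
width: -0.0
```

Run:
```python
from h import *
c=grab('wrist','w2')
cv2.imwrite('pics/w2b.png',cv2.resize(c['image'][:,:,::-1],(800,600),interpolation=2))
```

```text
(no output)
```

View pics/w2b.png

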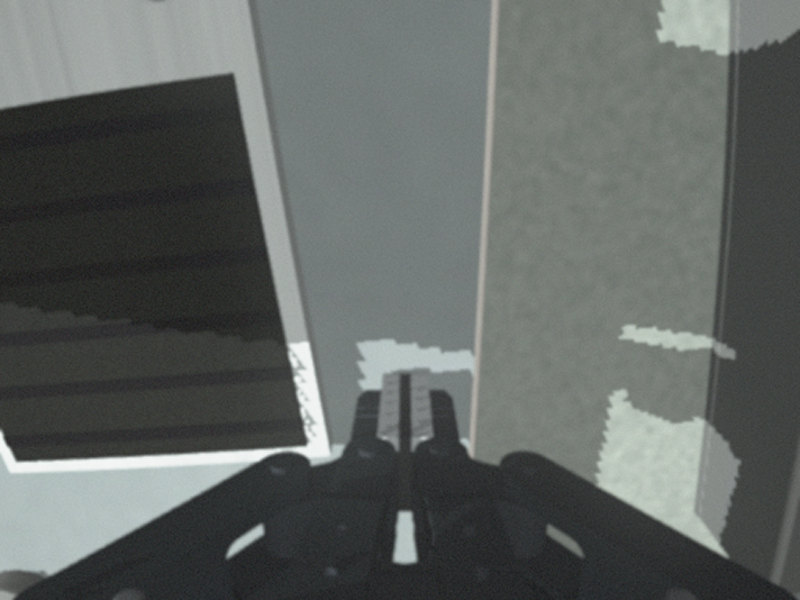

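Closed fingertips are at about (405,385), just above the deck and to the right of the plate's edge (318,390). The near-right plate corner is at (330,455), so the way is clear to push along the shaker's -x.

step_arm:
  deltas:
    - [0,0,0,-0.4,0.05,0,0]
    - [0,0,0,-0.4,0.05,0,0]
    - [0,0,0,-0.4,0.05,0,0]
    - [0,0,0,-0.4,0.05,0,0]
    - [0,0,0,-0.4,0.05,0,0]
    - [0,0,0,0,0,0,0]

```text
time: 3.33
eef_pos: [0.5868, -0.0035, 0.0636]
tool_rot: [0.745, 0.667, 0.0, 0.0]
force: [-0.0, -0.1, -0.6]
width: 0.0
```

Run:
```python
from h import *
c=grab('wrist','w3')
cv2.imwrite('pics/w3b.png',cv2.resize(c['image'][:,:,::-1],(800,600),interpolation=2))
```

```text
(no output)
```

View pics/w3b.png

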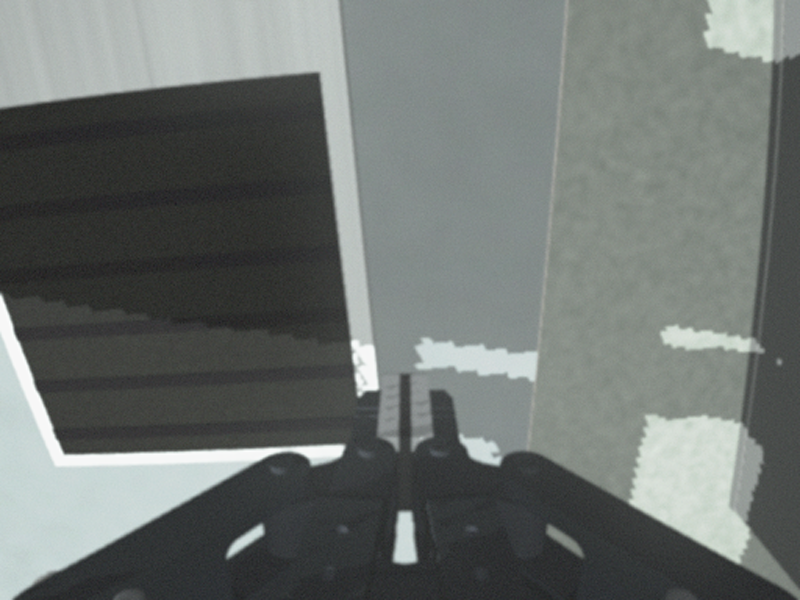

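```bash
cat >> h.py <<'E'
O=np.array([.5172,.0359]);Y=-.113
E
python3 - <<'E'
from h import *
for t,pts in (('w2',[(12,471),(330,456),(310,341)]),('w3',[(60,464),(340,450),(372,343)])):
    c=load(t);p=fr(O,Y,plane(c,np.array(pts)*.64,.068))*1000
    print(t,p.round(1),np.degrees(np.arctan2(*(p[1]-p[0])[::-1])),np.degrees(np.arctan2(-(p[2]-p[1])[0],(p[2]-p[1])[1])))
E
```

```text
w2 [[-37.5 -55.6]
 [ 70.1 -46. ]
 [ 66.1  -7.5]] 5.071020774288122 5.829607992813731
w3 [[-40.1 -53.5]
 [ 53.2 -45.7]
 [ 63.9  -9.6]] 4.753102053907005 -16.467740517372008
```

step_arm:
  deltas:
    - [0,0,0,-0.35,0.04,0,0]
    - [0,0,0,-0.35,0.04,0,0]
    - [0,0,0,-0.35,0.04,0,0]
    - [0,0,0,0,0,0,0]

```text
time: 3.72
eef_pos: [0.5764, -0.0023, 0.0633]
tool_rot: [0.745, 0.667, -0.0, -0.0]
force: [-1.0, -0.2, 2.0]
width: -0.0002
```

step_arm:
  deltas:
    - [0,0,0,0.5,-0.1,0,0]
    - [0,0,0,0.5,0,1,0]
    - [0,0,0,0,1,3.5,4]
    - [0,0,0,0,1,4,8.5]
    - [0,0,0,-1.2,1,4,8.5]
    - [0,0,0,-1.2,2,3,8.5]
    - [0,0,0,-1.2,2,2,8.5]
    - [0,0,0,-1.2,0,1,8.5]
    - [0,0,0,0,0,0,8.5]

```text
time: 4.47
eef_pos: [0.5391, 0.0674, 0.251]
tool_rot: [0.745, 0.667, 0.002, 0.001]
force: [-0.7, -0.9, 0.6]
width: 0.0834
```

Run:
```python
from h import *
c=grab('wrist','w4')
cv2.imwrite('pics/w4b.png',cv2.resize(c['image'][:,:,::-1],(800,600),interpolation=2))
```

```text
(no output)
```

View pics/w4b.png

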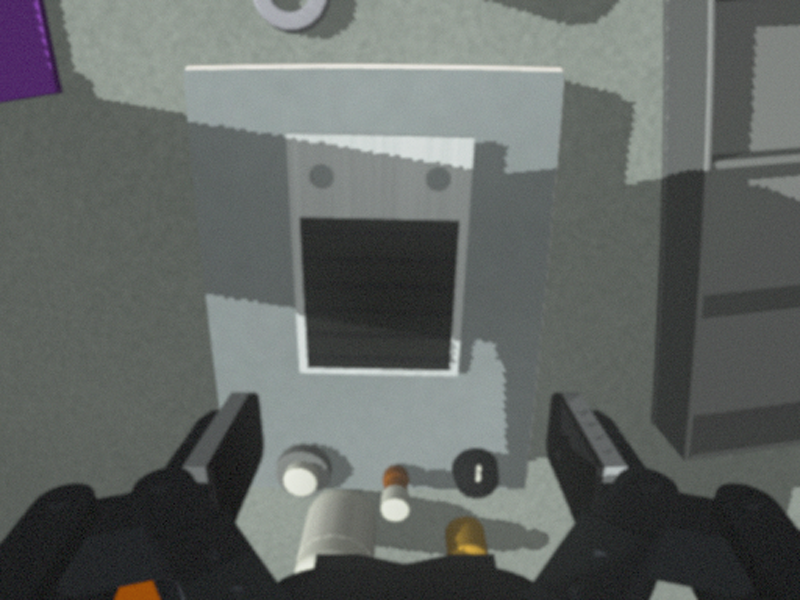

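The plate is now nearly square with the shaker: corners at (287,135), (475,138), (460,374) and (300,371), holes at (321,176) and (438,180).

Run:
```python
from h import *
c=load('w4');s=.64
f=lambda p,z:(fr(O,Y,plane(c,np.array(p)*s,z))*1000).round(1)
print('deck',f([(187,71),(562,73),(525,488)],.06))
print('top',f([(287,135),(475,138)],.080),'low',f([(460,375),(300,372)],.068))
print('holes',f([(321,176),(438,180)],.079))
im=c['image'][75:130,175:315,::-1]
cv2.imwrite('pics/w4c.png',cv2.resize(im,None,fx=5,fy=5,interpolation=2))
```

```text
deck [[-113.5  150.3]
 [ 114.   149. ]
 [ 113.9 -150.9]]
top [[-49.8 111.8]
 [ 59.7 110.1]] low [[ 57.8 -48.2]
 [-53.5 -46. ]]
holes [[-31.1  88. ]
 [ 38.6  85.7]]
```

View pics/w4c.png

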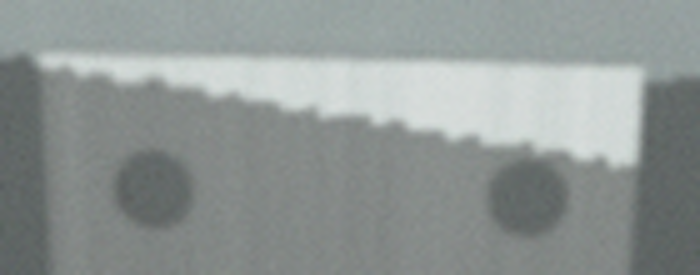

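step_arm:
  deltas:
    - [0,0,0,1.5,0.2,0,0]
    - [0,0,0,1.6,0.25,-1,0]
    - [0,0,0,1.5,0.25,-2.5,0]
    - [0,0,0,1.5,0.25,-3.0,0]
    - [0,0,0,0,0,-3.5,0]
    - [0,0,0,0,0,-3.5,0]
    - [0,0,0,0,0,-2.5,0]
    - [0,0,0,0,0,-1.5,0]
    - [0,0,0,0,0,-1,0]
    - [0,0,0,0,0,0,0]
    - [0,0,0,0,0,0,0]

```text
time: 5.43
eef_pos: [0.6009, 0.0754, 0.0617]
tool_rot: [0.746, 0.666, -0.0, -0.0]
force: [-0.8, -0.7, -0.1]
width: -0.0001
```

step_arm:
  deltas:
    - [0,0,0,-0.4,0.05,0.3,0]
    - [0,0,0,-0.4,0.05,0,0]
    - [0,0,0,-0.4,0.05,0,0]
    - [0,0,0,-0.35,0.04,0,0]
    - [0,0,0,-0.3,0.03,0,0]
    - [0,0,0,0,0,0,0]
    - [0,0,0,0,0,0,0]

```text
time: 6.02
eef_pos: [0.5816, 0.0781, 0.0652]
tool_rot: [0.745, 0.667, -0.0, -0.0]
force: [-0.7, 0.7, -0.8]
width: 0.0002
```

step_arm:
  deltas:
    - [0,0,0,0.5,-0.1,0,0]
    - [0,0,0,0.5,0,1,0]
    - [0,0,0,0,0,3.5,4]
    - [0,0,0,0,0,4,8.5]
    - [0,0,0,-1.3,0,4,8.5]
    - [0,0,0,-1.3,0,3,8.5]
    - [0,0,0,-1.3,0,2,8.5]
    - [0,0,0,-1.3,0,1,8.5]
    - [0,0,0,0,0,0,8.5]
    - [0,0,0,0,0,0,8.5]

```text
time: 6.85
eef_pos: [0.5404, 0.077, 0.2508]
tool_rot: [0.745, 0.667, 0.001, 0.001]
force: [0.4, -0.8, -0.3]
width: 0.085
```

Run:
```python
from h import *
c=grab('wrist','w5')
cv2.imwrite('pics/w5b.png',cv2.resize(c['image'][:,:,::-1],(800,600),interpolation=2))
```

```text
(no output)
```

View pics/w5b.png

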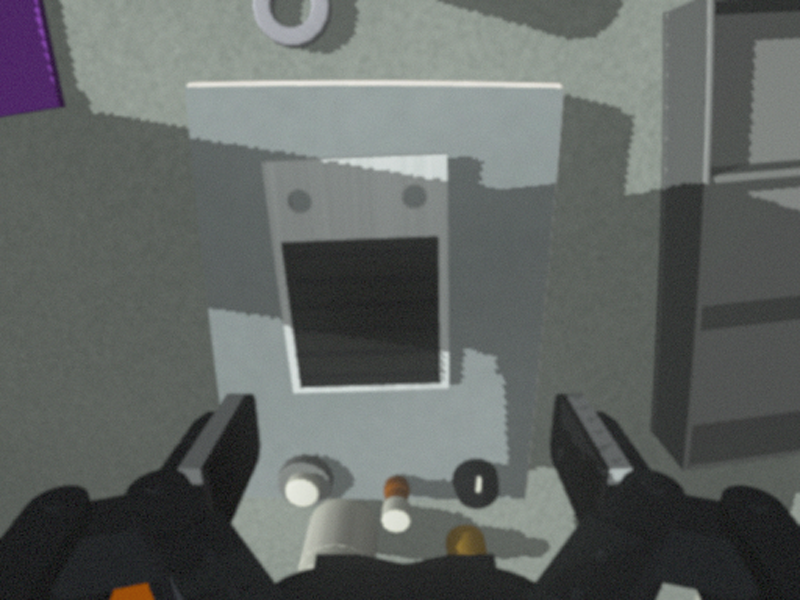

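Run:
```python
from h import *
c=load('w5');s=.64
f=lambda p,z:(fr(O,Y,plane(c,np.array(p)*s,z))*1000).round(1)
print('deck',f([(188,86.5),(561,88),(525,498)],.06))
print('top',f([(263,162),(447,155)],.080),'low',f([(449,387),(293,392)],.068))
print('holes',f([(299,201),(414.5,196)],.079))
```

```text
deck [[-114.   151.2]
 [ 113.7  149.7]
 [ 113.9 -150.8]]
top [[-65.2 106.3]
 [ 43.4 109.9]] low [[ 49.9 -47.8]
 [-60.  -52. ]]
holes [[-45.2  83. ]
 [ 24.5  85.8]]
```

step_arm:
  deltas:
    - [0,0,0,-2,0.3,0,0]
    - [0,0,0,-2.1,0.3,0,0]
    - [0,0,0,-2.1,0.4,-1.5,0]
    - [0,0,0,-2.1,0.4,-3.0,0]
    - [0,0,0,-2,0.4,-3.5,0]
    - [0,0,0,0,0,-3.5,0]
    - [0,0,0,0,0,-3,0]
    - [0,0,0,0,0,-2,0]
    - [0,0,0,0,0,-1.5,0]
    - [0,0,0,0,0,-0.6,0]
    - [0,0,0,0,0,0,0]
    - [0,0,0,0,0,0,0]

```text
time: 7.9
eef_pos: [0.4373, 0.095, 0.0638]
tool_rot: [0.745, 0.667, -0.0, -0.0]
force: [1.2, 0.2, 0.3]
width: -0.0002
```

Run:
```python
from h import *
from station import state
print(fr(O,Y,state()['eef_pos'])*1000)
```

```text
[[-86.08449778  49.73735421]]
```

step_arm:
  deltas:
    - [0,0,0,0.4,-0.05,0.1,0]
    - [0,0,0,0.4,-0.05,0,0]
    - [0,0,0,0.4,-0.05,0,0]
    - [0,0,0,0.3,-0.03,0,0]
    - [0,0,0,0.2,-0.02,0,0]
    - [0,0,0,0,0,0,0]
    - [0,0,0,0,0,0,0]

```text
time: 8.48
eef_pos: [0.4542, 0.093, 0.0648]
tool_rot: [0.745, 0.667, 0.0, 0.0]
force: [-1.0, 0.3, 0.8]
width: 0.0003
```

step_arm:
  deltas:
    - [0,0,0,-0.5,0.1,0,0]
    - [0,0,0,-0.5,0,1,0]
    - [0,0,0,0,0,3.5,4]
    - [0,0,0,0,0,4,8.5]
    - [0,0,0,2.4,-0.4,4,8.5]
    - [0,0,0,2.4,-0.4,3,8.5]
    - [0,0,0,2.4,-0.4,2,8.5]
    - [0,0,0,2.4,-0.4,1,8.5]
    - [0,0,0,0,0,0,8.5]
    - [0,0,0,0,0,0,8.5]

```text
time: 9.32
eef_pos: [0.5374, 0.0783, 0.2459]
tool_rot: [0.746, 0.666, 0.0, 0.0]
force: [-0.9, 0.5, 0.2]
width: 0.0852
```

Run:
```python
from h import *
c=grab('wrist','w6')
cv2.imwrite('pics/w6b.png',cv2.resize(c['image'][:,:,::-1],(800,600),interpolation=2))
```

```text
(no output)
```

View pics/w6b.png

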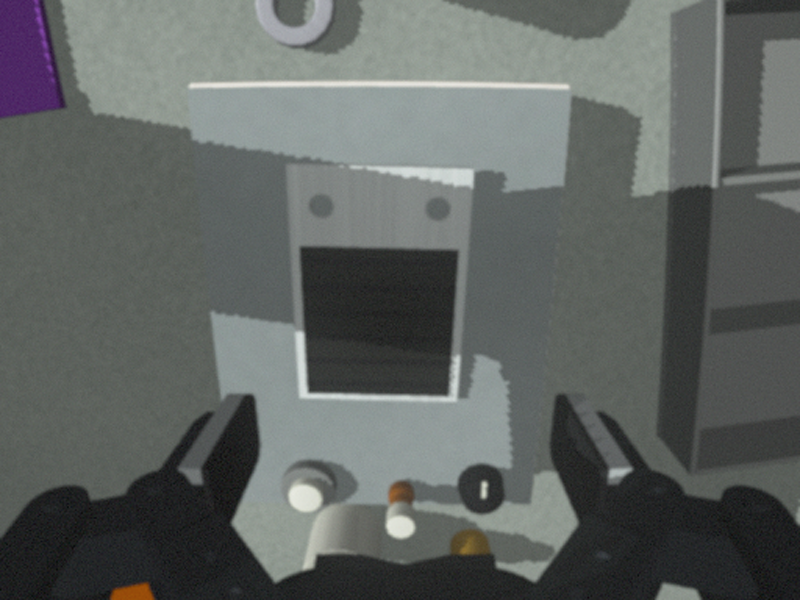

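Run:
```python
from h import *
c=load('w6');s=.64
f=lambda p,z:(fr(O,Y,plane(c,np.array(p)*s,z))*1000).round(1)
print('deck',f([(191,87),(570,89),(533,503)],.06))
print('top',f([(287,166),(474,170)],.080),'low',f([(458,402),(300,399)],.068))
print('holes',f([(320.5,206),(437.5,209)],.079))
```

```text
deck [[-113.6  151.4]
 [ 114.5  149.8]
 [ 115.8 -150.7]]
top [[-53.3 105.1]
 [ 55.6 102.7]] low [[ 52.6 -56. ]
 [-57.7 -53.9]]
holes [[-34.9  81.5]
 [ 34.8  79.7]]
```

Holes now read (-34.9,81.5) and (34.8,79.7) mm in the shaker frame, so x is right and only about 25 mm of -y travel remains. I'll push the +y edge square, with two spread fingers.

step_arm:
  deltas:
    - [0,0,0,-0.1,2.2,0,5]
    - [0,0,0,-0.1,2.2,0,5]
    - [0,0,0,-0.2,2.2,-1,5]
    - [0,0,0,-0.15,2.1,-3.0,5]
    - [0,0,0,0,0,-3.5,5]
    - [0,0,0,0,0,-3.5,5]
    - [0,0,0,0,0,-3,5]
    - [0,0,0,0,0,-2,5]
    - [0,0,0,0,0,-1.5,5]
    - [0,0,0,0,0,-0.8,5]
    - [0,0,0,0,0,0,5]
    - [0,0,0,0,0,0,5]

```text
time: 10.37
eef_pos: [0.5314, 0.1656, 0.0629]
tool_rot: [0.745, 0.667, 0.0, -0.0]
force: [-0.5, 0.5, 0.8]
width: 0.0498
```

Run:
```python
from h import *
from station import state
print(fr(O,Y,state()['eef_pos'])*1000)
c=grab('wrist','w7');d=grab('scene','sc7')
cv2.imwrite('pics/w7b.png',np.vstack([cv2.resize(c['image'][180:,:,::-1],(640,255),interpolation=2),cv2.resize(d['image'][150:320,130:370,::-1],(640,340),interpolation=2)]))
```

```text
[[ -0.47074319 130.48338781]]
```

View pics/w7b.png

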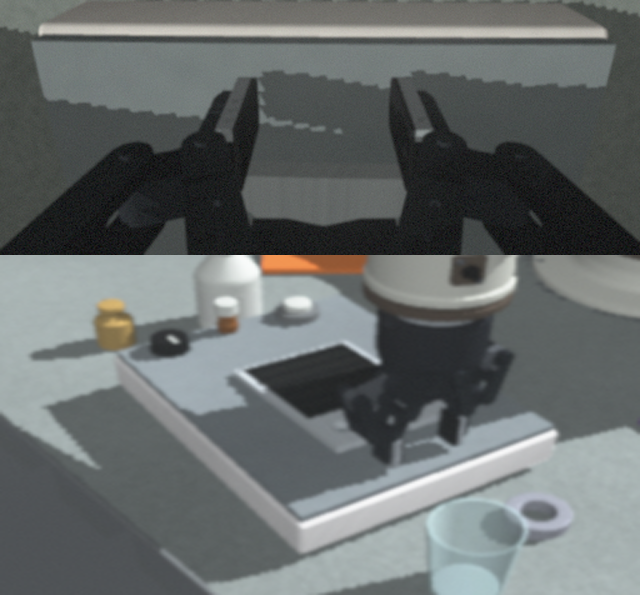

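Both spread fingers stand on the deck side just beyond the plate's +y edge, clear of the beaker and collar. Now pushing.

step_arm:
  deltas:
    - [0,0,0,-0.05,-0.4,0,5]
    - [0,0,0,-0.05,-0.4,0,5]
    - [0,0,0,-0.05,-0.4,0,5]
    - [0,0,0,-0.05,-0.4,0,5]
    - [0,0,0,-0.05,-0.4,0,5]
    - [0,0,0,-0.04,-0.4,0,5]
    - [0,0,0,-0.04,-0.4,0,5]
    - [0,0,0,-0.04,-0.4,0,5]
    - [0,0,0,0,0,0,5]

```text
time: 11.22
eef_pos: [0.5281, 0.1327, 0.0623]
tool_rot: [0.746, 0.666, -0.0, 0.0]
force: [0.5, -0.1, -0.6]
width: 0.0498
```

Run:
```python
from h import *
from station import state
print(fr(O,Y,state()['eef_pos'])*1000)
d=grab('scene','sc8')
cv2.imwrite('pics/w8b.png',cv2.resize(d['image'][150:320,130:370,::-1],(800,566),interpolation=2))
```

```text
[[-0.10370629 97.41879972]]
```

View pics/w8b.png

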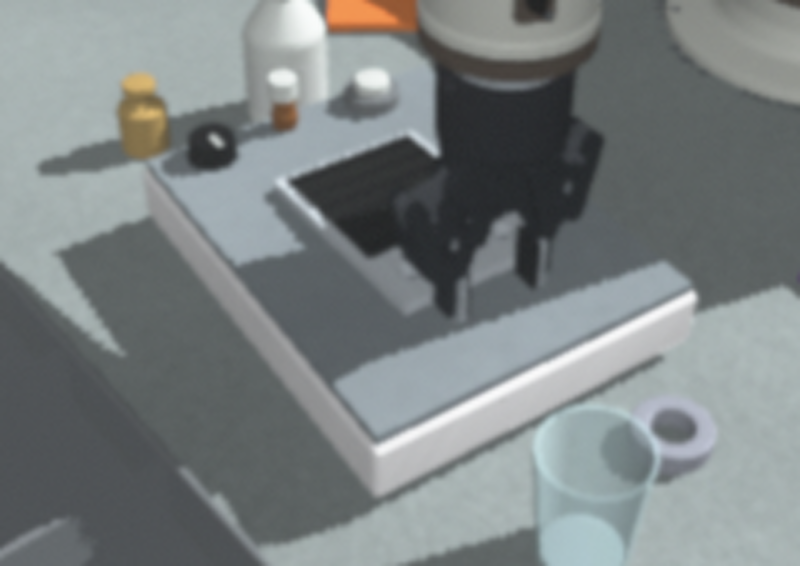

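Moving fine: the plate is sliding squarely, with its front edge still raised. I'll continue in small steps.

step_arm:
  deltas:
    - [0,0,0,-0.03,-0.2,0,5]
    - [0,0,0,-0.02,-0.2,0,5]
    - [0,0,0,0,0,0,5]

```text
time: 11.52
eef_pos: [0.5276, 0.1293, 0.0623]
tool_rot: [0.745, 0.667, -0.0, 0.0]
force: [-0.7, 0.2, -0.7]
width: 0.0499
```

Run:
```python
from h import *
from station import state
print(fr(O,Y,state()['eef_pos'])*1000)
d=grab('scene','sc9')
cv2.imwrite('pics/w9b.png',cv2.resize(d['image'][170:270,200:320,::-1],(720,600),interpolation=2))
```

```text
[[-0.18572289 93.92890784]]
```

View pics/w9b.png

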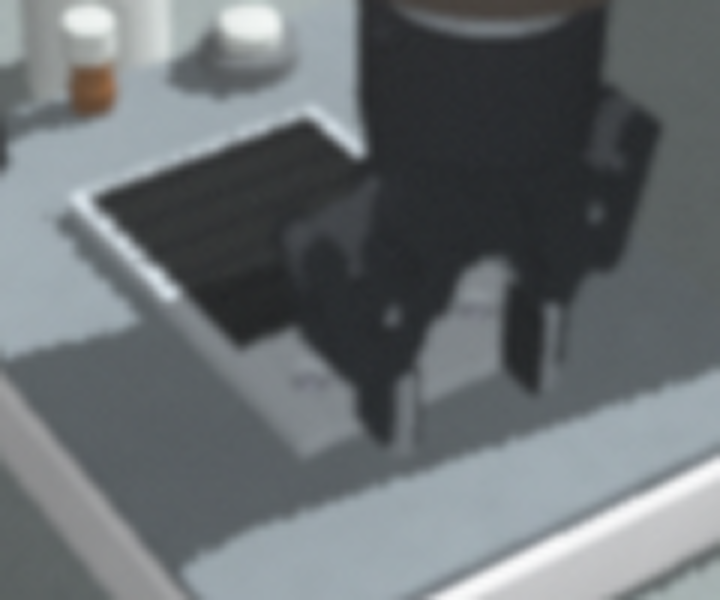

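It may have dropped, since pin glints now show in the holes. I'll back off and look from above.

step_arm:
  deltas:
    - [0,0,0,0.1,0.8,0,5]
    - [0,0,0,0.1,0.8,0.5,5]
    - [0,0,0,0,0,3,6]
    - [0,0,0,0,0,4,8.5]
    - [0,0,0,0,-1.5,4,8.5]
    - [0,0,0,0,-1.8,3.5,8.5]
    - [0,0,0,0,-2.0,3,8.5]
    - [0,0,0,0,-1.5,0,8.5]
    - [0,0,0,0,0,0,8.5]
    - [0,0,0,0,0,0,8.5]

```text
time: 12.4
eef_pos: [0.5297, 0.0782, 0.2415]
tool_rot: [0.746, 0.666, 0.0, -0.0]
force: [-0.6, -0.3, 0.5]
width: 0.0851
```

Run:
```python
from h import *
c=grab('wrist','w10');d=grab('scene','sc10');grab('side','sd10')
cv2.imwrite('pics/w10b.png',cv2.resize(c['image'][:,:,::-1],(800,600),interpolation=2))
cv2.imwrite('pics/s10b.png',cv2.resize(d['image'][170:270,200:320,::-1],(720,600),interpolation=2))
```

```text
(no output)
```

View pics/w10b.png

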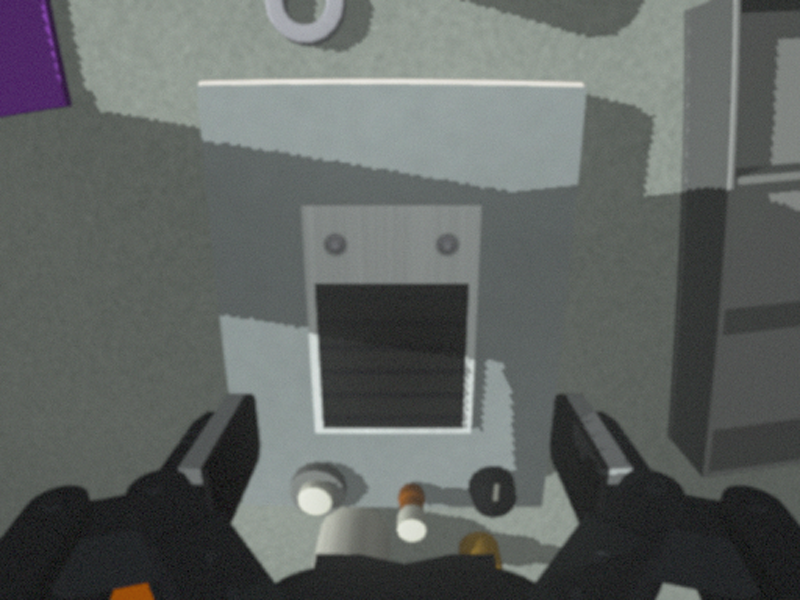

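View pics/s10b.png

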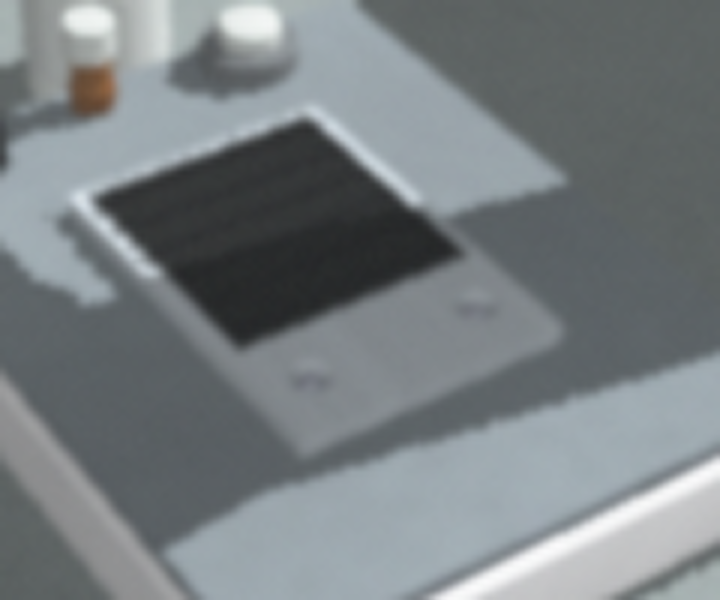

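Pins now show in both holes, at (335,244) and (447,244), and the plate looks flat. I'll check the heights.

Run:
```python
from h import *
c=load('w10');d=load('sc10');s=.64
f=lambda p,z:(fr(O,Y,plane(c,np.array(p)*s,z))*1000).round(1)
print('top',f([(303,206),(481,206)],.068),'low',f([(471,432),(316,433)],.068),'holes',f([(335,244),(447,244)],.068))
def q(w,sc):
    x,e=tri([(c,np.array(w)*s),(d,(200+sc[0]/6,170+sc[1]/6))]);print(fr(O,Y,x)*1000,x[2],e)
q((303,206),(565,328));q((481,206),(303,455));q((471,432),(75,195));q((316,433),(310,107))
print('btn',plane(c,[np.array((315,501))*s],.077), tri([(c,np.array((315,501))*s),(d,(200+249/6,170+27/6))]))
print('vial',plane(c,[np.array((411,529))*s],.102))
print('bottle', plane(load('side0'),[(252,238)],.13))
```

```text
top [[-54.3  79.7]
 [ 54.   79.7]] low [[ 54.4 -78.6]
 [-55.  -79.5]] holes [[-35.7  56.1]
 [ 33.9  56.1]]
[[-56.73281673  80.88667475]] 0.065611517953742 0.003468698688199636
[[53.25340544 80.45222927]] 0.061453233938973444 0.003344876773343843
[[ 52.65834323 -73.66889002]] 0.07270911948905544 0.0026072626570456644
[[-55.51200683 -77.97387017]] 0.06867476433650206 0.0016695325168529826
btn [[ 0.44531896 -0.08810297  0.077     ]] (array([ 0.44535134, -0.084307  ,  0.07911878]), np.float64(0.0026335921348806766))
vial [[ 0.51399829 -0.09845495  0.102     ]]
bottle [[ 0.45361521 -0.19269829  0.13      ]]
```

The plate is home: edges at about ±54.5 and ±79 mm, holes within 1.2 mm of their pins, lying flat at about 68 mm. The button is at (0.446, -0.088), so I'll go there with closed fingers.

step_arm:
  deltas:
    - [0,0,0,-1.0,-2,0,0]
    - [0,0,0,-1.5,-3,0,0]
    - [0,0,0,-1.5,-3,0,0]
    - [0,0,0,-1.5,-3,0,0]
    - [0,0,0,-1.5,-3,-1,0]
    - [0,0,0,-1.4,-2.6,-2,0]
    - [0,0,0,0,0,-3,0]
    - [0,0,0,0,0,-3,0]
    - [0,0,0,0,0,-3,0]
    - [0,0,0,0,0,-2.2,0]
    - [0,0,0,0,0,0,0]
    - [0,0,0,0,0,0,0]

```text
time: 13.55
eef_pos: [0.4453, -0.0874, 0.0989]
tool_rot: [0.745, 0.667, -0.001, -0.001]
force: [0.6, -0.8, 1.5]
width: 0.0002
```

Run:
```python
from h import *
d=grab('scene','sc11');e=grab('side','sd11')
cv2.imwrite('pics/s11b.png',np.hstack([cv2.resize(d['image'][130:230,160:260,::-1],(400,400),interpolation=2),cv2.resize(e['image'][165:265,210:310,::-1],(400,400),interpolation=2)]))
```

```text
(no output)
```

View pics/s11b.png

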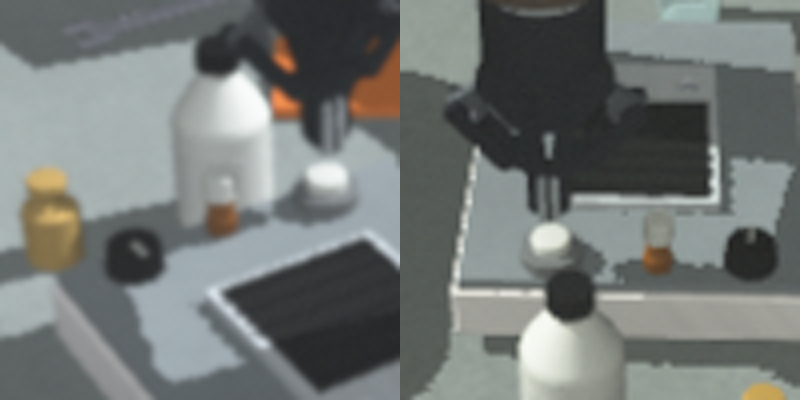

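Fingers are directly above the button, clear of the vial and bottle. Going down.

step_arm:
  deltas:
    - [0,0,0,0,0,-0.7,0]
    - [0,0,0,0,0,-0.7,0]
    - [0,0,0,0,0,-0.3,0]
    - [0,0,0,0,0,-0.2,0]
    - [0,0,0,0,0,0,0]

```text
time: 14.07
eef_pos: [0.4455, -0.0881, 0.08]
tool_rot: [0.745, 0.667, -0.0, -0.0]
force: [-0.5, 1.2, 2.0]
width: -0.0001
```

step_arm:
  deltas:
    - [0,0,0,0,0,-0.2,0]
    - [0,0,0,0,0,0,0]

```text
time: 14.23
eef_pos: [0.4457, -0.0882, 0.0783]
tool_rot: [0.745, 0.667, 0.0, 0.0]
force: [-0.8, 0.4, 3.1]
width: -0.0002
```

step_arm:
  deltas:
    - [0,0,0,0,0,-0.2,0]
    - [0,0,0,0,0,0,0]

```text
time: 14.4
eef_pos: [0.4458, -0.0882, 0.0763]
tool_rot: [0.745, 0.667, 0.0, 0.0]
force: [-0.0, 0.5, 4.5]
width: 0.0001
```

step_arm:
  deltas:
    - [0,0,0,0,0,-0.2,0]
    - [0,0,0,0,0,0,0]

```text
time: 14.57
eef_pos: [0.4459, -0.0883, 0.0757]
tool_rot: [0.745, 0.667, 0.0, 0.0]
force: [-8.0, 3.3, 25.0]
width: 0.0002
```

The force climbed 2.0, 3.1, 4.5 N and then jumped to 25 N against the end stop, so the button is fully down. Now releasing and retreating.

step_arm:
  deltas:
    - [0,0,0,0,0,0.2,0]
    - [0,0,0,0,0,0.6,0]
    - [0,0,0,0,0,1.5,0]
    - [0,0,0,0,0,3,0]
    - [0,0,0,0,0,3.5,0]
    - [0,0,0,0,0,3.5,0]
    - [0,0,0,0,0,3,0]
    - [0,0,0,1,3,2,0]
    - [0,0,0,1.5,4,0,0]
    - [0,0,0,2,3,0,0]
    - [0,0,0,2,3,0,0]
    - [0,0,0,1.5,3,0,0]
    - [0,0,0,0,0,0,0]
    - [0,0,0,0,0,0,0]

```text
time: 15.73
eef_pos: [0.5254, 0.0721, 0.2468]
tool_rot: [0.745, 0.668, -0.0, -0.0]
force: [-0.2, -0.2, -0.3]
width: -0.0001
```

Run:
```python
from h import *
c=grab('wrist','w12');d=grab('scene','sc12');e=grab('side','sd12')
cv2.imwrite('pics/w12b.png',cv2.resize(c['image'][:,:,::-1],(800,600),interpolation=2))
cv2.imwrite('pics/s12b.png',np.hstack([cv2.resize(d['image'][130:330,150:350,::-1],(400,400),interpolation=2),cv2.resize(e['image'][130:300,200:370,::-1],(400,400),interpolation=2)]))
```

```text
(no output)
```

View pics/w12b.png

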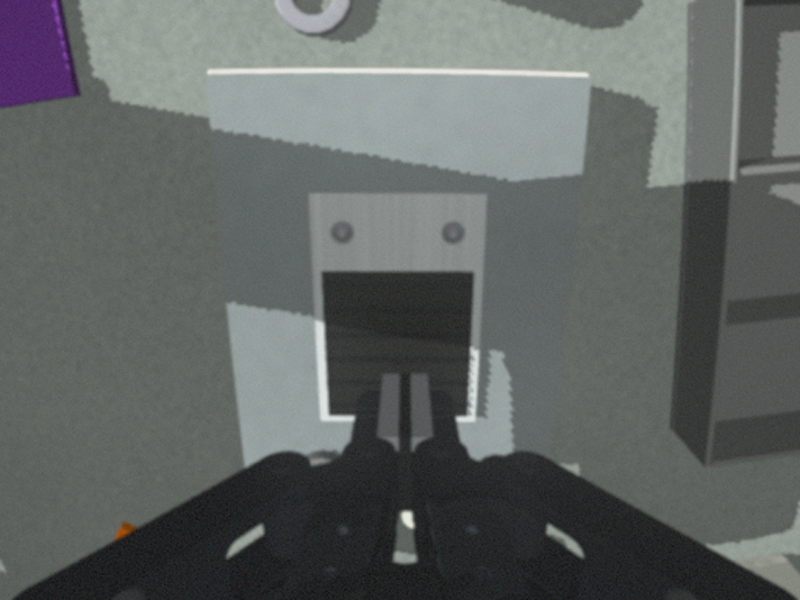

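View pics/s12b.png

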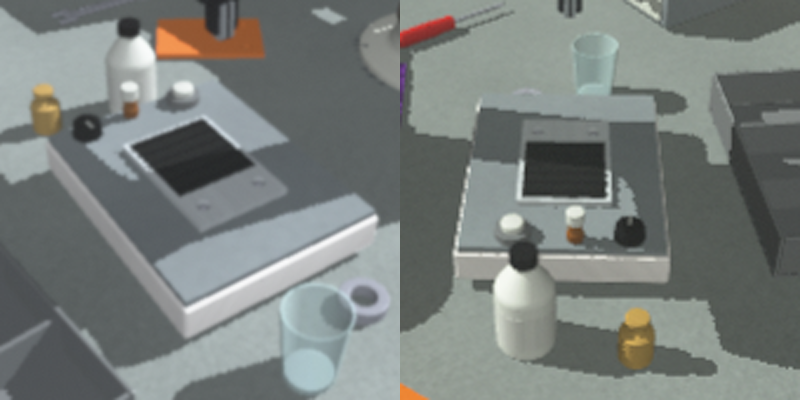

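The plate sits flat on both pins, and the bottle, vial, weight, beaker and ring stand where they were. Handing in.

```bash
python3 -c "
from station import hand_in
print(hand_in())"
```

```text
the job is handed in; nothing more can be done
None
```

The plate now lies flat on the deck with both holes over their pins. After that I pressed the start button fully down and let it go, then handed the job in at about 16 s with the arm clear.

- **Moving the plate:** I nudged its sides with closed fingers to set x and yaw, then pushed its +y edge square with two spread fingers until it dropped. One side push went about 10 mm too far, and I corrected it from the other side.
- **Plate check:** Before the press, the edges measured within about 1.5 mm of home and the hole centres within about 1.2 mm of their pins. The last pictures show both pins centred in their holes. My two-camera corner heights scattered between 61 and 73 mm, against 68 mm expected. I therefore judged "flat" from the visible pins and the wrist-view sizes.
- **Button check:** The force rose 2.0, 3.1, 4.5 N and then jumped to 25 N at the end stop, so the button was fully down. The last pictures show the cap up again, though I did not measure its height.
- **Other objects:** The vial, beaker, bottle, weight and ring look unmoved in the last pictures. I compared the bottle's pixel position with the start and judged the others by eye.

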